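# Sweep the loose stones into the sorting frame

### The job

Three small stones lie scattered on the stall table: a red garnet, a green fluorite and a small brown barite rosette. With the fingertips, sweep all three over the table through the open side of the three-sided wooden sorting frame, until the middle of each stone lies over the green panel inside. Do not pick any of them up, and leave the four other pieces round them where they are: the small clear specimen box, the white quartz crystals, the white calcite and the turquoise slab.

Things in the scene. Friction and masses are not known exactly. Their poses are not given: they have to be found in the camera images.
- frame: Dark wooden three-sided frame, fixed, no floor. Origin on the table, mid inside; own x across, own y from the open side to the back. Inside x -150 to 150 mm, y -75 (opening) to 75 mm; walls 12 mm thick, 35 mm high. A paper-thin green panel without a step covers y -50 to 75 mm, full width; in front of it bare table. Opening faces the robot's right (world -y), turned up to 0.3 rad either way.
- garnet: Dark red single garnet crystal, roundish with flat faces, 40 x 41 x 37 mm, about 0.07 kg, loose. Origin at the centre of its underside as it first stands.
- garnet_mid (a point): Middle of the garnet, 18 mm above its underside.
- fluorite: Three grown-together dark green fluorite cubes, 33 x 49 x 35 mm (x, y, z), about 0.05 kg, loose. Origin at the centre of its underside as it first stands.
- fluorite_mid (a point): Middle of the fluorite, 17 mm above its underside.
- barite: Small brown barite rosette, 49 x 70 x 34 mm (x, y, z), about 0.16 kg, loose. Origin at the centre of its underside as it first stands.
- barite_mid (a point): Middle of the barite rosette, 17 mm above its underside.
- glass_box: Small clear specimen box on a black base, 38 x 38 x 35 mm, loose, to be left alone. Origin at the centre of its underside.
- quartz_twin: Small upright white quartz crystals, 36 x 63 x 63 mm (x, y, z), loose and easily toppled, to be left alone. Origin at the centre of its underside.
- white_calcite: White calcite lump at the right of the work, 64 x 109 x 60 mm (x, y, z), loose, to be left alone. Origin at the centre of its underside.
- blue_slab: Flat rough turquoise slab (chrysocolla) on the far side of the work, 66 x 140 x 36 mm (x, y, z), loose, to be left alone. Origin at the centre of its underside.
Mind the look-alikes: they are no part of the job. Leave any yellow look-alike of the garnet alone. Leave any purple look-alike of the fluorite alone.

How it is judged:
By the outcome, as a careful person would: the job done as asked, in the order asked, and still so for the second after the job is handed in, with the robot touching nothing.
It also fails if it takes over 72 s, if anything falls off the work surface, if the arm or the gripper's body presses on something with over 40 N, if the wrist force passes 120 N, or if a joint passes its speed limit or range.

### The arm

A 7-joint arm with a two-finger parallel gripper is mounted at the origin on a cart in front of the work surface, level with it; the furniture and walls round the work are solid. World frame = base frame: x ahead of the robot, y to its left, z up, the work surface at z = 0. Lengths are in m, angles in rad, forces in N, time in s.
With the tool pointing down it reaches from about 0.425 to 0.925 m from the base axis. Payload 6.8 kg.
Tool frame: the origin (TCP) lies between the finger pads; the fingertips stand 11 mm ahead of it and the grasp point (between the pads) lies 8 mm behind it; z points along the fingers, y is the line along which they close (so a half turn about z gives the same grasp; the last joint's range is limited). The gripper opens to 85 mm and grips with 20 to 120 N. Pads are 22 mm wide; open, the fingers measure 114 mm over their backs; the gripper's body (76 mm by 85 mm) begins 54 mm behind the grasp point. The pads swing forward as they close: fully open they stand 13 mm farther back than shut.
Start: joints at [1.025, 0.477, 0.022, 1.555, -0.011, 1.109, -0.083], TCP at [0.286, -0.611, 0.242] pointing down, gripper open.
Joint ranges: [-2.96, 2.96], [-0.34, 2.1], [-1.41, 1.46], [0.24, 2.44], [-1.37, 4.51], [0.17, 1.92], [-2.96, 2.96]. Speed limits (rad/s): [2.39, 2.39, 3.14, 3.14, 3.14, 3.14, 3.14].

### API

Orientations are given as a rotation vector (axis times angle).
In Python, from bench import r gives the robot as it stands.
- The arm moves only by the tool send_rows, never from a script. Its argument "deltas" is a list of rows, each an object of numbers: "dx", "dy", "dz": the shift along the world's x, y, z in mm; "rx", "ry", "rz": the turn, a rotation vector about the world's x, y, z in degrees. A call has 1 to 5 rows; each row is the pose to reach, as a shift and turn from the pose commanded when the call began; what a row does not reach only later rows make up. A row lasts 1/12 s, in which the tool goes at most 41.7 mm and 7.16 degrees, less where a joint would pass 70% of its speed; a pose out of reach is approached as far as the arm can. A call with a gripper value outside its range is refused whole. "jaw" is the finger opening in mm, from 0 to 85.4, set as the call begins (left out, the last holds). The fingers move at their own pace and stop on an object; "newtons" is the grip in N (left out, the last holds). Time passes only in rows, so rows that repeat a pose let the fingers close. It gives the time, the measured TCP pose, the force, the opening and the grip force at its end, in the units of the state.
- r.get_obs(): the state, without advancing time (a new reading comes with each control period).
- r.grab_frame(name): name is "scene" or "top" or "wrist"; returns a dict with "frame" (420x560x3 uint8, blue, green, red), "z_map" (420x560 float32, m along the optical axis (not along the pixel's ray), 0 where there is no reading), "vertical_fov" (degrees; the focal length in pixels is half the picture's height over the tangent of half this angle, whatever the lens; pixels are square), "cx", "cy" (the principal point, pixels), "distortion" ([k1, k2, p1, p2, k3] as OpenCV has them; the pictures are not rectified), "xyz" and "orientation" of the camera in the world. Camera axes: x right, y down, z forward; pixel columns grow to the right and rows downward; lengths in m; the calibration is good to about 2 mm. A picture is of the moment at which its call begins.
- r.hand_in(): hands the job in; it is judged then, once.
The state is a dict: "clock": time; "joints": joint angles; "qvel": joint speeds; "tau": joint torques, N m; "tcp_pos": TCP position; "orientation": TCP orientation; "contact_force": force on the tool from outside, world axes, zero at the start; "moment": the same for the moment, N m; "grip_width": finger opening in m; "gripper_force": force on a finger pad.
Only numpy, scipy, OpenCV 4.12 (cv2) and the standard library are available. Lean on these libraries where they do the work, as an engineer would, in place of code of your own. Each camera call takes 0.05 s, during which the arm holds its last target. There are 200 camera calls.

## Working session

There is one attempt and no reset: what is moved stays moved. The work goes in short steps, Python scripts to look and compute and a tool call to move; the robot and the scene stay as the last step left them, time stands still between calls to the robot, and variables do not carry over. Pictures are saved under pics/ and viewed, at most 13 in all, crops included, and the job is handed in when it is done.

Besides the shell and the picture viewer there is one more tool, called after "Emit:" by a JSON object that holds its "fn" and its "kwargs". send_rows: Moves the arm, as the interface text tells. Its arguments: {"type":"object","properties":{"deltas":{"type":"array","items":{"type":"object","properties":{"dx":{"type":"number"},"dy":{"type":"number"},"dz":{"type":"number"},"rx":{"type":"number"},"ry":{"type":"number"},"rz":{"type":"number"}}}},"jaw":{"type":"number"},"newtons":{"type":"number"}},"required":["deltas"]}

```bash
mkdir -p pics
cat > h.py <<'E'
import numpy as np, cv2
from scipy.spatial.transform import Rotation as R
from bench import r
def cam(f):
    H=f["frame"].shape[0]; fl=H/2/np.tan(np.radians(f["vertical_fov"])/2)
    K=np.array([[fl,0,f["cx"]],[0,fl,f["cy"]],[0,0,1.]])
    o=np.array(f["orientation"]); Rm=R.from_rotvec(o).as_matrix() if o.shape==(3,) else (o if o.shape==(3,3) else R.from_quat(o).as_matrix())
    return K,np.array(f["distortion"],float),Rm,np.array(f["xyz"])
def cloud(f):
    K,d,Rm,t=cam(f); h,w=f["z_map"].shape
    u,v=np.meshgrid(np.arange(w),np.arange(h))
    n=cv2.undistortPoints(np.stack([u,v],-1).reshape(-1,1,2).astype(float),K,d).reshape(h,w,2)
    z=f["z_map"][...,None]
    P=np.concatenate([n*z,z],-1)@Rm.T+t
    P[f["z_map"]==0]=np.nan
    return P
E
python3 - <<'E'
from h import *
for n in("top","scene"):
    f=r.grab_frame(n); np.save(f"{n}0.npy",f,allow_pickle=True)
    cv2.imwrite(f"pics/{n}0.png",cv2.resize(f["frame"],(784,588)))
    print(n,f["xyz"],f["orientation"],f["vertical_fov"])
print(r.get_obs())
E
```

```text
top [ 0.29547929 -0.09672825  1.55766508] [-2.1330574   2.11095098 -0.19550446] 43.39522597633842
scene [0.04225237 0.64354963 0.79628222] [-0.77008958  2.49233012 -1.1945506 ] 42.35069896132691
{'clock': 0.1, 'joints': array([ 1.02490126,  0.47772606,  0.02236903,  1.55632759, -0.01149042,
        1.10931924, -0.08309951]), 'qvel': array([ 1.51579200e-03, -3.02641601e-03,  2.35708547e-03, -1.53317386e-03,
       -1.57225758e-05,  1.33297263e-04,  1.01826475e-03]), 'tau': array([ 4.98465408e-03, -5.97765934e+01,  1.61384538e+00, -2.81958675e+01,
        1.28362534e-02,  4.93591855e-03, -4.65255823e-05]), 'tcp_pos': array([ 0.28592039, -0.61089032,  0.24142822]), 'orientation': array([-3.06508738e+00, -6.81868410e-01,  7.76932613e-04]), 'contact_force': array([0.15973045, 0.16153194, 0.06185422]), 'moment': array([ 0.02346168, -0.01515257,  0.01280176]), 'gripper_force': 0.0, 'grip_width': 0.08562201848810941}
```

View pics/top0.png

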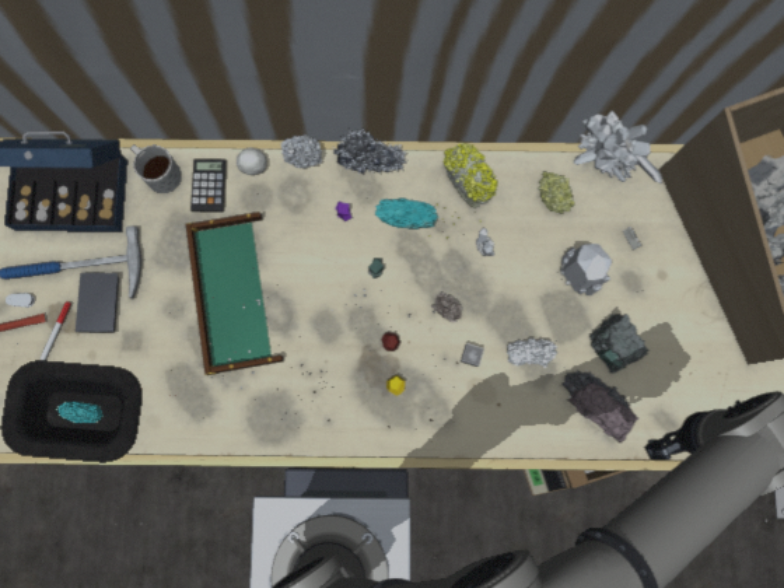

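View pics/scene0.png

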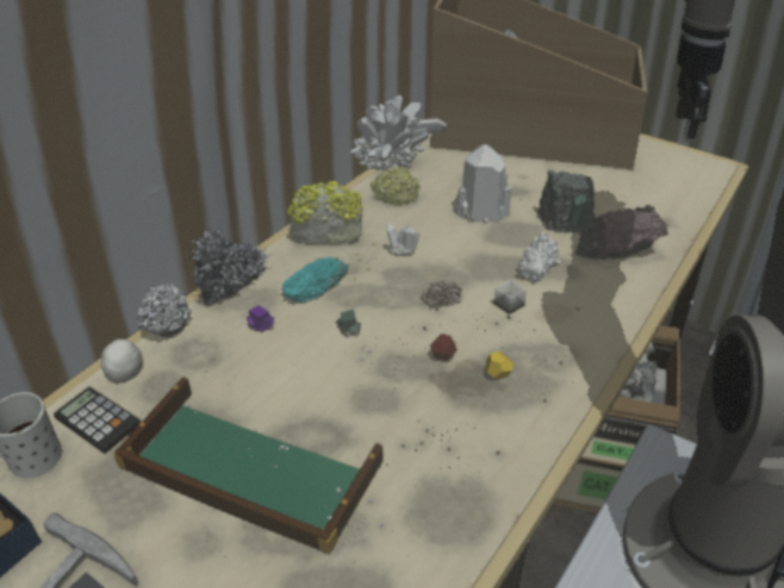

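The top view (784x588) shows these pieces:
- **To sweep:** garnet, dark red (390,341); fluorite, dark green (377,267); barite, brown (447,306).
- **Look-alikes to leave:** yellow one at (397,385) and purple one at (344,211). Colour separates them from the garnet and fluorite.
- **To leave alone:** box (472,353), calcite (531,351), quartz (485,241) and turquoise slab (407,213).
- **Frame:** on the left, opening to image right (-y).

I'll confirm these in one enlarged crop and measure them.

Run:
```python
from h import *
f=np.load("top0.npy",allow_pickle=True).item(); P=cloud(f)
c=f["frame"][90:300,125:405]; cv2.imwrite("pics/crop0.png",cv2.resize(c,(784,588),interpolation=cv2.INTER_CUBIC))
z=P[...,2]; print("table z",np.nanmedian(z[200:260,200:260]))
m=((z>0.008)&(z<.3)).astype(np.uint8)
n,l,s,cc=cv2.connectedComponentsWithStats(m)
for i in range(1,n):
    if s[i,4]<40: continue
    q=P[l==i]
    if s[i,4]>5000: continue
    (cx,cy),(w,h),a=cv2.minAreaRect(q[:,:2].astype(np.float32)*1000)
    print(i,(cc[i]*1.4).round(),s[i,4],"xmin/max",(q[:,:2].min(0)*1000).round(),(q[:,:2].max(0)*1000).round(),"rect",round(cx),round(cy),round(w),round(h),round(a),"z",round(q[:,2].max()*1000))
# green panel
hsv=cv2.cvtColor(f["frame"],cv2.COLOR_BGR2HSV)
g=cv2.inRange(hsv,(65,90,40),(90,255,160)); n,l,s,cc=cv2.connectedComponentsWithStats(g)
i=1+s[1:,4].argmax(); q=P[l==i]; rc=cv2.minAreaRect(q[:,:2].astype(np.float32)*1000); print("panel",rc,cv2.boxPoints(rc).round())
```

```text
table z -0.0006814347324226588
5 [368. 153.] 1059 xmin/max [ 824. -148.] [917.   9.] rect 874 -69 92 155 9 z 122
7 [302. 151.] 548 xmin/max [844.  36.] [906. 130.] rect 876 81 65 87 13 z 92
12 [156. 167.] 885 xmin/max [787. 343.] [874. 444.] rect 837 388 103 81 21 z 101
17 [470. 174.] 1173 xmin/max [ 761. -339.] [ 884. -227.] rect 825 -282 141 72 38 z 119
20 [251. 161.] 350 xmin/max [828. 157.] [886. 228.] rect 857 189 61 62 42 z 66
30 [208. 184.] 834 xmin/max [748. 248.] [873. 321.] rect 810 284 73 125 90 z 24
46 [556. 192.] 570 xmin/max [ 746. -509.] [ 842. -431.] rect 794 -468 99 65 18 z 73
85 [407. 213.] 769 xmin/max [ 713. -216.] [782. -82.] rect 748 -149 135 67 86 z 42
98 [343. 210.] 109 xmin/max [730. -30.] [766.   3.] rect 749 -13 38 29 12 z 40
108 [216. 292.] 1195 xmin/max [394. 107.] [742. 329.] rect 573 219 337 169 11 z 45
129 [ 86. 263.] 1018 xmin/max [555. 417.] [712. 717.] rect 651 561 296 155 82 z 35
137 [485. 243.] 181 xmin/max [ 650. -335.] [ 707. -300.] rect 678 -317 35 57 90 z 64
141 [633. 237.] 87 xmin/max [ 675. -653.] [ 720. -622.] rect 698 -637 47 22 23 z 28
18
[... 710 characters left out ...]
477. -360.] rect 449 -411 104 58 86 z 64
409 [472. 354.] 194 xmin/max [ 417. -309.] [ 465. -264.] rect 441 -287 39 38 70 z 45
470 [600. 403.] 1459 xmin/max [ 268. -614.] [ 410. -469.] rect 350 -541 160 89 51 z 92
482 [396. 384.] 154 xmin/max [ 356. -147.] [ 397. -107.] rect 378 -129 39 39 25 z 44
525 [ 80. 412.] 405 xmin/max [293. 472.] [338. 571.] rect 314 521 99 42 86 z 63
609 [651. 443.] 47 xmin/max [ 257. -568.] [ 278. -537.] rect 269 -552 11 33 38 z 300
651 [330. 550.] 2567 xmin/max [ -22. -116.] [116. 116.] rect 51 3 130 232 4 z 300
panel ((570.2509765625, 227.72183227539062), (299.3785705566406, 116.1676254272461), 12.8469820022583) [[411. 251.]
 [437. 138.]
 [729. 204.]
 [703. 318.]]
```

View pics/crop0.png

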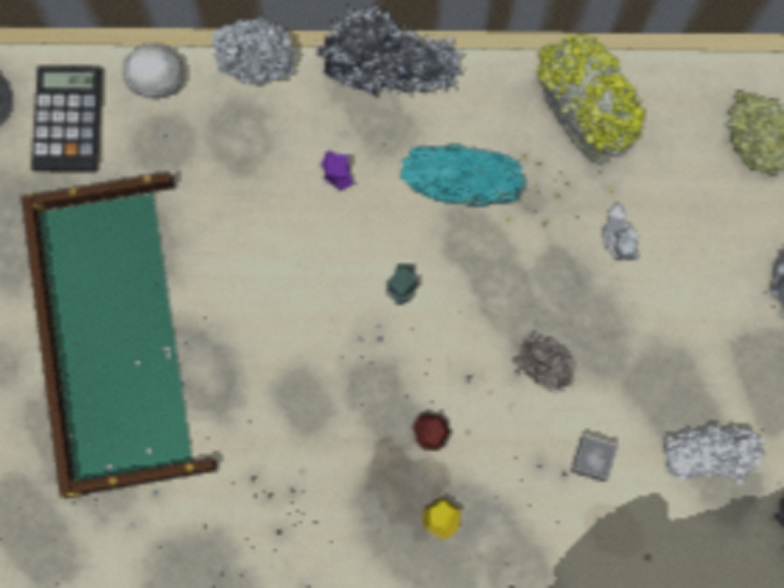

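The crop confirms the dark red garnet (431,430), dark green fluorite (403,283) and brown barite (545,360) are the targets. The yellow (442,518) and purple (337,170) stones are look-alikes. The measured sizes match those given.

My plan is to use the two fingers as a fork behind each stone: garnet first, then fluorite, then barite down the middle.

Emit:
{"fn": "send_rows", "kwargs": {"deltas": [{"dx": 11,"dy": 28,"rz": 4},{"dx": 23,"dy": 57,"rz": 8},{"dx": 34,"dy": 85,"rz": 12},{"dx": 46,"dy": 114,"rz": 16},{"dx": 57,"dy": 143,"rz": 20}], "jaw": 26}}

```text
$.deltas[0]: bad value
```

Emit:
{"fn": "send_rows", "kwargs": {"deltas": [{"dx": 11,"dy": 28,"rz": 4},{"dx": 23,"dy": 57,"rz": 8},{"dx": 34,"dy": 85,"rz": 12},{"dx": 46,"dy": 114,"rz": 16},{"dx": 57,"dy": 143,"rz": 20}]}}

```text
$.deltas[0]: bad value
```

Emit:
{"fn": "send_rows", "kwargs": {"deltas": [{"dx": 11,"dy": 28,"dz": 0,"rx": 0,"ry": 0,"rz": 4},{"dx": 23,"dy": 57,"dz": 0,"rx": 0,"ry": 0,"rz": 8},{"dx": 34,"dy": 85,"dz": 0,"rx": 0,"ry": 0,"rz": 12},{"dx": 46,"dy": 114,"dz": 0,"rx": 0,"ry": 0,"rz": 16},{"dx": 57,"dy": 143,"dz": 0,"rx": 0,"ry": 0,"rz": 20}], "jaw": 26}}

```text
clock: 0.52
tcp_pos: [0.3435, -0.4667, 0.2419]
orientation: [-2.899, -1.209, 0.0]
contact_force: [0.5, -0.4, -0.1]
grip_width: 0.0266
gripper_force: 0.0
```

Emit:
{"fn": "send_rows", "kwargs": {"deltas": [{"dx": 11,"dy": 28,"dz": 0,"rx": 0,"ry": 0,"rz": 4},{"dx": 23,"dy": 57,"dz": 0,"rx": 0,"ry": 0,"rz": 8},{"dx": 34,"dy": 85,"dz": 0,"rx": 0,"ry": 0,"rz": 12},{"dx": 46,"dy": 114,"dz": 0,"rx": 0,"ry": 0,"rz": 16},{"dx": 57,"dy": 142,"dz": 0,"rx": 0,"ry": 0,"rz": 20}]}}

```text
clock: 0.93
tcp_pos: [0.4004, -0.3246, 0.2421]
orientation: [-2.645, -1.694, 0.0]
contact_force: [1.1, -0.0, 0.8]
grip_width: 0.0263
gripper_force: 0.0
```

Emit:
{"fn": "send_rows", "kwargs": {"deltas": [{"dx": 11,"dy": 28,"dz": -20,"rx": 0,"ry": 0,"rz": 4},{"dx": 23,"dy": 57,"dz": -40,"rx": 0,"ry": 0,"rz": 8},{"dx": 34,"dy": 85,"dz": -60,"rx": 0,"ry": 0,"rz": 12},{"dx": 46,"dy": 114,"dz": -80,"rx": 0,"ry": 0,"rz": 15},{"dx": 57,"dy": 141,"dz": -100,"rx": 0,"ry": 0,"rz": 18}]}}

```text
clock: 1.35
tcp_pos: [0.4574, -0.1837, 0.1415]
orientation: [-2.349, -2.087, -0.001]
contact_force: [-0.0, -0.4, 0.2]
grip_width: 0.0258
gripper_force: 0.0
```

Emit:
{"fn": "send_rows", "kwargs": {"deltas": [{"dx": 0,"dy": 0,"dz": -30,"rx": 0,"ry": 0,"rz": 0},{"dx": 0,"dy": 0,"dz": -60,"rx": 0,"ry": 0,"rz": 0},{"dx": 0,"dy": 0,"dz": -85,"rx": 0,"ry": 0,"rz": 0},{"dx": 0,"dy": 0,"dz": -100,"rx": 0,"ry": 0,"rz": 0},{"dx": 0,"dy": 0,"dz": -100,"rx": 0,"ry": 0,"rz": 0}]}}

```text
clock: 1.77
tcp_pos: [0.4547, -0.1844, 0.0392]
orientation: [-2.347, -2.08, 0.005]
contact_force: [-0.5, -0.5, 0.1]
grip_width: 0.026
gripper_force: 0.0
```

Run:
```python
from h import *
f=r.grab_frame("wrist"); g=r.grab_frame("top")
a=cv2.resize(f["frame"],(400,300)); b=cv2.resize(g["frame"][150:300,200:400],(400,300))
cv2.imwrite("pics/w1.png",np.hstack([a,b]))
```

```text
(no output)
```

View pics/w1.png

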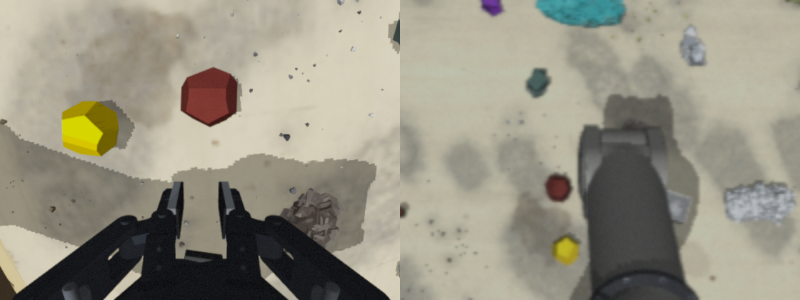

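The wrist view shows the garnet (210,97) straight ahead of the fork (203,215). The yellow stone and the barite are clear to the sides. Next I lower and sweep.

Emit:
{"fn": "send_rows", "kwargs": {"deltas": [{"dx": 0,"dy": 0,"dz": -8,"rx": 0,"ry": 0,"rz": 0},{"dx": 0,"dy": 0,"dz": -16,"rx": 0,"ry": 0,"rz": 0},{"dx": 0,"dy": 0,"dz": -24,"rx": 0,"ry": 0,"rz": 0},{"dx": 0,"dy": 5,"dz": -24,"rx": 0,"ry": 0,"rz": 0},{"dx": 1,"dy": 12,"dz": -24,"rx": 0,"ry": 0,"rz": 0}]}}

```text
clock: 2.28
tcp_pos: [0.4576, -0.1734, 0.0179]
orientation: [-2.352, -2.081, 0.001]
contact_force: [0.3, 0.3, -0.5]
grip_width: 0.0259
gripper_force: 0.0
```

Emit:
{"fn": "send_rows", "kwargs": {"deltas": [{"dx": 1,"dy": 8,"dz": 0,"rx": 0,"ry": 0,"rz": 0},{"dx": 2,"dy": 16,"dz": 0,"rx": 0,"ry": 0,"rz": 0},{"dx": 3,"dy": 24,"dz": 0,"rx": 0,"ry": 0,"rz": 0},{"dx": 4,"dy": 34,"dz": 0,"rx": 0,"ry": 0,"rz": 0},{"dx": 6,"dy": 44,"dz": 0,"rx": 0,"ry": 0,"rz": 0}]}}

```text
clock: 2.7
tcp_pos: [0.4643, -0.1284, 0.0185]
orientation: [2.351, 2.083, 0.0]
contact_force: [0.3, -0.5, 1.6]
grip_width: 0.0257
gripper_force: 0.5
```

Run:
```python
from h import *
f=r.grab_frame("wrist"); g=r.grab_frame("scene")
a=cv2.resize(f["frame"],(400,300)); b=cv2.resize(g["frame"][150:330,220:460],(400,300))
cv2.imwrite("pics/w2.png",np.hstack([a,b])); print(r.get_obs()["tcp_pos"])
```

```text
[ 0.46483997 -0.12687059  0.01852624]
```

View pics/w2.png

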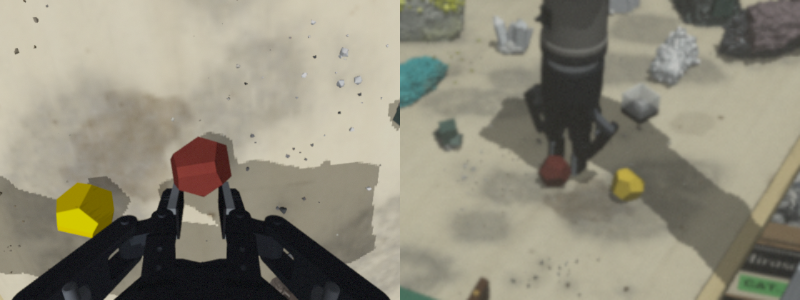

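The garnet (200,167) is seated between the fingertips, and the yellow stone is clear. I'll continue the sweep.

Emit:
{"fn": "send_rows", "kwargs": {"deltas": [{"dx": 2,"dy": 12,"dz": 0,"rx": 0,"ry": 0,"rz": 0},{"dx": 3,"dy": 25,"dz": 0,"rx": 0,"ry": 0,"rz": 0},{"dx": 5,"dy": 38,"dz": 0,"rx": 0,"ry": 0,"rz": 0},{"dx": 6,"dy": 51,"dz": 0,"rx": 0,"ry": 0,"rz": 0},{"dx": 8,"dy": 64,"dz": 0,"rx": 0,"ry": 0,"rz": 0}]}}

```text
clock: 3.22
tcp_pos: [0.472, -0.0652, 0.0183]
orientation: [2.352, 2.083, -0.001]
contact_force: [-0.4, -1.0, 0.8]
grip_width: 0.0261
gripper_force: 0.5
```

Emit:
{"fn": "send_rows", "kwargs": {"deltas": [{"dx": 2,"dy": 13,"dz": 0,"rx": 0,"ry": 0,"rz": 0},{"dx": 3,"dy": 26,"dz": 0,"rx": 0,"ry": 0,"rz": 0},{"dx": 5,"dy": 39,"dz": 0,"rx": 0,"ry": 0,"rz": 0},{"dx": 6,"dy": 52,"dz": 0,"rx": 0,"ry": 0,"rz": 0},{"dx": 8,"dy": 65,"dz": 0,"rx": 0,"ry": 0,"rz": 0}]}}

```text
clock: 3.63
tcp_pos: [0.48, -0.0002, 0.0183]
orientation: [2.352, 2.083, -0.001]
contact_force: [0.0, -0.5, 0.9]
grip_width: 0.0257
gripper_force: 0.5
```

Emit:
{"fn": "send_rows", "kwargs": {"deltas": [{"dx": 2,"dy": 13,"dz": 0,"rx": 0,"ry": 0,"rz": 0},{"dx": 3,"dy": 26,"dz": 0,"rx": 0,"ry": 0,"rz": 0},{"dx": 5,"dy": 39,"dz": 0,"rx": 0,"ry": 0,"rz": 0},{"dx": 6,"dy": 52,"dz": 0,"rx": 0,"ry": 0,"rz": 0},{"dx": 8,"dy": 65,"dz": 0,"rx": 0,"ry": 0,"rz": 0}]}}

```text
clock: 4.05
tcp_pos: [0.488, 0.0647, 0.0183]
orientation: [2.352, 2.083, -0.001]
contact_force: [0.1, -0.3, 0.8]
grip_width: 0.026
gripper_force: 0.6
```

Run:
```python
from h import *
f=r.grab_frame("wrist"); g=r.grab_frame("scene")
a=cv2.resize(f["frame"],(400,300)); b=cv2.resize(g["frame"][210:390,80:320],(400,300))
cv2.imwrite("pics/w3.png",np.hstack([a,b])); print(r.get_obs()["tcp_pos"])
```

```text
[0.48863007 0.06691215 0.01848047]
```

View pics/w3.png

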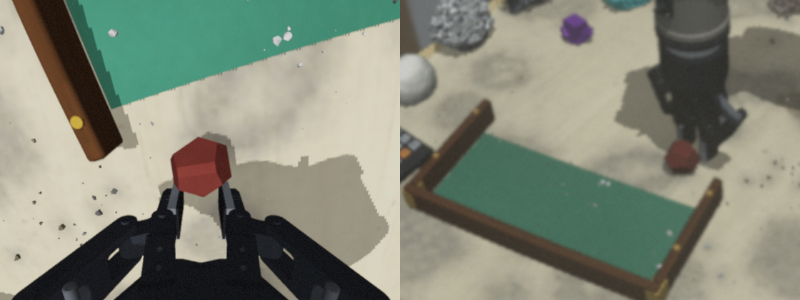

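Garnet (200,165) is still nested and about to cross the opening, with the wall end (105,150) clear to its left.

Emit:
{"fn": "send_rows", "kwargs": {"deltas": [{"dx": 2,"dy": 13,"dz": 0,"rx": 0,"ry": 0,"rz": 0},{"dx": 4,"dy": 26,"dz": 0,"rx": 0,"ry": 0,"rz": 0},{"dx": 6,"dy": 39,"dz": 0,"rx": 0,"ry": 0,"rz": 0},{"dx": 8,"dy": 52,"dz": 0,"rx": 0,"ry": 0,"rz": 0},{"dx": 10,"dy": 65,"dz": 0,"rx": 0,"ry": 0,"rz": 0}]}}

```text
clock: 4.57
tcp_pos: [0.4983, 0.13, 0.0183]
orientation: [2.352, 2.083, -0.001]
contact_force: [-0.1, -0.7, 0.2]
grip_width: 0.0264
gripper_force: 0.3
```

Emit:
{"fn": "send_rows", "kwargs": {"deltas": [{"dx": 2,"dy": 13,"dz": 0,"rx": 0,"ry": 0,"rz": 0},{"dx": 4,"dy": 26,"dz": 0,"rx": 0,"ry": 0,"rz": 0},{"dx": 6,"dy": 39,"dz": 0,"rx": 0,"ry": 0,"rz": 0},{"dx": 7,"dy": 49,"dz": 0,"rx": 0,"ry": 0,"rz": 0},{"dx": 8,"dy": 55,"dz": 0,"rx": 0,"ry": 0,"rz": 0}]}}

```text
clock: 4.98
tcp_pos: [0.5062, 0.1868, 0.0184]
orientation: [-2.349, -2.085, -0.001]
contact_force: [0.6, 0.6, -0.8]
grip_width: 0.0259
gripper_force: 0.3
```

Emit:
{"fn": "send_rows", "kwargs": {"deltas": [{"dx": 0,"dy": 2,"dz": 0,"rx": 0,"ry": 0,"rz": 0},{"dx": 0,"dy": 2,"dz": 0,"rx": 0,"ry": 0,"rz": 0},{"dx": 0,"dy": -5,"dz": 0,"rx": 0,"ry": 0,"rz": 0},{"dx": -2,"dy": -15,"dz": 0,"rx": 0,"ry": 0,"rz": 0},{"dx": -4,"dy": -35,"dz": 0,"rx": 0,"ry": 0,"rz": 0}]}}

```text
clock: 5.4
tcp_pos: [0.502, 0.15, 0.0184]
orientation: [-2.349, -2.085, -0.002]
contact_force: [-0.2, -0.2, 0.0]
grip_width: 0.0262
gripper_force: 0.0
```

Emit:
{"fn": "send_rows", "kwargs": {"deltas": [{"dx": 0,"dy": -20,"dz": 20,"rx": 0,"ry": 0,"rz": 0},{"dx": 5,"dy": -40,"dz": 50,"rx": 0,"ry": 0,"rz": 0},{"dx": 15,"dy": -65,"dz": 80,"rx": 0,"ry": 0,"rz": 0},{"dx": 25,"dy": -95,"dz": 105,"rx": 0,"ry": 0,"rz": 2},{"dx": 35,"dy": -130,"dz": 110,"rx": 0,"ry": 0,"rz": 4}]}}

```text
clock: 5.82
tcp_pos: [0.5392, 0.018, 0.1326]
orientation: [2.272, 2.163, 0.008]
contact_force: [2.1, -0.6, -1.4]
grip_width: 0.0257
gripper_force: 0.0
```

Run:
```python
from h import *
f=r.grab_frame("wrist"); g=r.grab_frame("top"); P=cloud(g)
hsv=cv2.cvtColor(g["frame"],cv2.COLOR_BGR2HSV)
red=(cv2.inRange(hsv,(0,120,30),(6,255,170))>0)|(cv2.inRange(hsv,(174,120,30),(180,255,170))>0)
red&=(P[...,2]>.01)&(P[...,2]<.06)&(P[...,1]<.32)
q=P[red]; print(red.sum(),np.median(q,0))
a=cv2.resize(f["frame"],(400,300)); b=cv2.resize(g["frame"][120:300,120:360],(400,300))
cv2.imwrite("pics/w4.png",np.hstack([a,b])); print(r.get_obs()["tcp_pos"])
```

```text
104 [0.50565117 0.21245729 0.03186842]
[0.53898442 0.01017257 0.12998127]
```

View pics/w4.png

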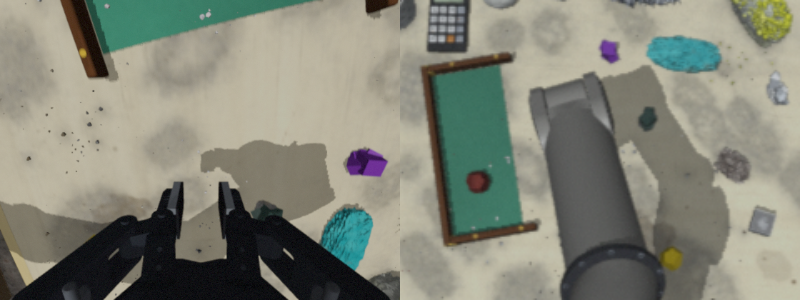

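The garnet is inside on the panel at top-crop (478,181), about (506,212) mm, which is frame-local (-66, 6). Next is the fluorite.

Emit:
{"fn": "send_rows", "kwargs": {"deltas": [{"dx": 16,"dy": -33,"dz": 0,"rx": 0,"ry": 0,"rz": 0},{"dx": 32,"dy": -66,"dz": 0,"rx": 0,"ry": 0,"rz": 0},{"dx": 48,"dy": -99,"dz": 0,"rx": 0,"ry": 0,"rz": 0},{"dx": 66,"dy": -133,"dz": 0,"rx": 0,"ry": 0,"rz": 0},{"dx": 82,"dy": -168,"dz": 0,"rx": 0,"ry": 0,"rz": 0}], "jaw": 30}}

```text
clock: 6.33
tcp_pos: [0.6185, -0.1512, 0.1278]
orientation: [-2.278, -2.162, 0.002]
contact_force: [1.0, 1.1, 0.3]
grip_width: 0.0298
gripper_force: 0.0
```

Emit:
{"fn": "send_rows", "kwargs": {"deltas": [{"dx": 0,"dy": 0,"dz": -10,"rx": 0,"ry": 0,"rz": 0},{"dx": 0,"dy": 0,"dz": -40,"rx": 0,"ry": 0,"rz": 0},{"dx": 0,"dy": 0,"dz": -70,"rx": 0,"ry": 0,"rz": 0},{"dx": 0,"dy": 0,"dz": -80,"rx": 0,"ry": 0,"rz": 0},{"dx": 0,"dy": 0,"dz": -80,"rx": 0,"ry": 0,"rz": 0}]}}

```text
clock: 6.75
tcp_pos: [0.6156, -0.1487, 0.0449]
orientation: [-2.274, -2.159, 0.007]
contact_force: [0.1, 0.3, -0.1]
grip_width: 0.03
gripper_force: 0.0
```

Run:
```python
from h import *
f=r.grab_frame("wrist"); o=r.get_obs()
P=cloud(f); z=P[...,2]; m=(z>.012)&(z<.05)&(abs(P[...,0]-.625)<.05)&(abs(P[...,1]+.086)<.045)
q=P[m]; print(m.sum(),q.min(0),q.max(0),cv2.minAreaRect(q[:,:2].astype(np.float32)*1000)); print(o["tcp_pos"],o["orientation"])
```

```text
3651 [ 0.60348049 -0.10023059  0.01205405] [ 0.64934425 -0.06733128  0.03644772] ((627.2940063476562, -83.50352478027344), (44.386104583740234, 32.761314392089844), 11.420343399047852)
[ 0.61745234 -0.14868831  0.04713328] [-2.27613018 -2.16151317  0.00356191]
```

Emit:
{"fn": "send_rows", "kwargs": {"deltas": [{"dx": 2,"dy": 0,"dz": -8,"rx": 0,"ry": 0,"rz": 0},{"dx": 4,"dy": 0,"dz": -17,"rx": 0,"ry": 0,"rz": 0},{"dx": 5,"dy": 0,"dz": -27,"rx": 0,"ry": 0,"rz": 0},{"dx": 5,"dy": 5,"dz": -27,"rx": 0,"ry": 0,"rz": 0},{"dx": 6,"dy": 12,"dz": -27,"rx": 0,"ry": 0,"rz": 0}]}}

```text
clock: 7.22
tcp_pos: [0.6246, -0.1366, 0.0207]
orientation: [-2.278, -2.162, 0.002]
contact_force: [-0.0, 0.3, 0.7]
grip_width: 0.03
gripper_force: 0.0
```

Emit:
{"fn": "send_rows", "kwargs": {"deltas": [{"dx": 1,"dy": 8,"dz": 0,"rx": 0,"ry": 0,"rz": 0},{"dx": 1,"dy": 16,"dz": 0,"rx": 0,"ry": 0,"rz": 0},{"dx": 2,"dy": 24,"dz": 0,"rx": 0,"ry": 0,"rz": 0},{"dx": 3,"dy": 33,"dz": 0,"rx": 0,"ry": 0,"rz": 0},{"dx": 3,"dy": 43,"dz": 0,"rx": 0,"ry": 0,"rz": 0}]}}

```text
clock: 7.63
tcp_pos: [0.6286, -0.0925, 0.0217]
orientation: [2.277, 2.164, 0.001]
contact_force: [1.6, -1.1, 0.1]
grip_width: 0.03
gripper_force: 0.3
```

Emit:
{"fn": "send_rows", "kwargs": {"deltas": [{"dx": 1,"dy": 12,"dz": 0,"rx": 0,"ry": 0,"rz": 0},{"dx": 2,"dy": 25,"dz": 0,"rx": 0,"ry": 0,"rz": 0},{"dx": 3,"dy": 38,"dz": 0,"rx": 0,"ry": 0,"rz": 0},{"dx": 4,"dy": 51,"dz": 0,"rx": 0,"ry": 0,"rz": 0},{"dx": 5,"dy": 64,"dz": 0,"rx": 0,"ry": 0,"rz": 0}]}}

```text
clock: 8.05
tcp_pos: [0.6333, -0.0277, 0.0213]
orientation: [-2.277, -2.165, -0.0]
contact_force: [0.4, -1.1, -0.1]
grip_width: 0.0302
gripper_force: 0.4
```

```bash
cat > near.py <<'E'
from h import *
f=r.grab_frame("wrist"); o=r.get_obs(); t=o["tcp_pos"]
P=cloud(f); z=P[...,2]; hsv=cv2.cvtColor(f["frame"],cv2.COLOR_BGR2HSV)
d=P-t; m=(z>.013)&(z<.05)&(abs(d[...,0])<.06)&(d[...,1]>.002)&(d[...,1]<.1)
q=P[m]; rc=cv2.minAreaRect(q[:,:2].astype(np.float32)*1000) if len(q)>5 else None
print(m.sum(),rc,q.min(0),q.max(0)); print(t,o["contact_force"])
E
python3 near.py
```

```text
6411 ((633.5048217773438, -3.530668258666992), (35.89023971557617, 56.95492172241211), 89.95657348632812) [ 0.60501598 -0.02149402  0.01300594] [0.661969   0.0144151  0.04999517]
[ 0.63351156 -0.02349497  0.02144606] [ 0.0208566   3.08248937 -0.147373  ]
```

The fluorite sits squarely against the fork, centred near (633, 0) mm. I'll push it on in.

Emit:
{"fn": "send_rows", "kwargs": {"deltas": [{"dx": 1,"dy": 12,"dz": 0,"rx": 0,"ry": 0,"rz": 0},{"dx": 2,"dy": 25,"dz": 0,"rx": 0,"ry": 0,"rz": 0},{"dx": 2,"dy": 38,"dz": 0,"rx": 0,"ry": 0,"rz": 0},{"dx": 3,"dy": 51,"dz": 0,"rx": 0,"ry": 0,"rz": 0},{"dx": 4,"dy": 64,"dz": 0,"rx": 0,"ry": 0,"rz": 0}]}}

```text
clock: 8.52
tcp_pos: [0.6371, 0.0362, 0.0212]
orientation: [-2.277, -2.164, -0.0]
contact_force: [0.2, 0.2, 0.5]
grip_width: 0.0301
gripper_force: 0.2
```

Emit:
{"fn": "send_rows", "kwargs": {"deltas": [{"dx": 1,"dy": 13,"dz": 0,"rx": 0,"ry": 0,"rz": 0},{"dx": 2,"dy": 26,"dz": 0,"rx": 0,"ry": 0,"rz": 0},{"dx": 2,"dy": 39,"dz": 0,"rx": 0,"ry": 0,"rz": 0},{"dx": 3,"dy": 52,"dz": 0,"rx": 0,"ry": 0,"rz": 0},{"dx": 4,"dy": 65,"dz": 0,"rx": 0,"ry": 0,"rz": 0}]}}

```text
clock: 8.93
tcp_pos: [0.6412, 0.101, 0.0213]
orientation: [-2.277, -2.164, 0.0]
contact_force: [0.1, -0.1, 0.6]
grip_width: 0.0301
gripper_force: 0.2
```

```bash
python3 near.py
```

```text
6403 ((641.2301635742188, 125.15274810791016), (35.97142028808594, 57.26140213012695), 89.98017883300781) [0.61259405 0.1071585  0.0130031 ] [0.66985469 0.14313884 0.04994919]
[0.64121266 0.10514513 0.02150247] [0.00649131 3.81824978 0.03474246]
```

Emit:
{"fn": "send_rows", "kwargs": {"deltas": [{"dx": 1,"dy": 13,"dz": 0,"rx": 0,"ry": 0,"rz": 0},{"dx": 2,"dy": 26,"dz": 0,"rx": 0,"ry": 0,"rz": 0},{"dx": 2,"dy": 39,"dz": 0,"rx": 0,"ry": 0,"rz": 0},{"dx": 3,"dy": 52,"dz": 0,"rx": 0,"ry": 0,"rz": 0},{"dx": 4,"dy": 65,"dz": 0,"rx": 0,"ry": 0,"rz": 0}]}}

```text
clock: 9.4
tcp_pos: [0.6451, 0.1662, 0.0213]
orientation: [-2.277, -2.164, -0.0]
contact_force: [-0.3, 0.1, -0.5]
grip_width: 0.0298
gripper_force: 0.2
```

Emit:
{"fn": "send_rows", "kwargs": {"deltas": [{"dx": 1,"dy": 12,"dz": 0,"rx": 0,"ry": 0,"rz": 0},{"dx": 2,"dy": 23,"dz": 0,"rx": 0,"ry": 0,"rz": 0},{"dx": 2,"dy": 33,"dz": 0,"rx": 0,"ry": 0,"rz": 0},{"dx": 3,"dy": 40,"dz": 0,"rx": 0,"ry": 0,"rz": 0},{"dx": 3,"dy": 44,"dz": 0,"rx": 0,"ry": 0,"rz": 0}]}}

```text
clock: 9.82
tcp_pos: [0.6482, 0.2102, 0.0213]
orientation: [-2.276, -2.165, -0.001]
contact_force: [-0.5, 0.8, -1.2]
grip_width: 0.0298
gripper_force: 0.2
```

Emit:
{"fn": "send_rows", "kwargs": {"deltas": [{"dx": 0,"dy": 1,"dz": 0,"rx": 0,"ry": 0,"rz": 0},{"dx": 0,"dy": 0,"dz": 0,"rx": 0,"ry": 0,"rz": 0},{"dx": 0,"dy": -6,"dz": 0,"rx": 0,"ry": 0,"rz": 0},{"dx": -1,"dy": -18,"dz": 0,"rx": 0,"ry": 0,"rz": 0},{"dx": -2,"dy": -40,"dz": 0,"rx": 0,"ry": 0,"rz": 0}]}}

```text
clock: 10.23
tcp_pos: [0.6459, 0.1697, 0.0215]
orientation: [-2.274, -2.166, -0.002]
contact_force: [0.9, -0.3, 0.3]
grip_width: 0.0304
gripper_force: 0.0
```

Run:
```python
from h import *
f=r.grab_frame("wrist"); cv2.imwrite("pics/w5.png",f["frame"])
P=cloud(f); z=P[...,2]; m=(z>.012)&(z<.05)&(abs(P[...,0]-.648)<.05)&(abs(P[...,1]-.237)<.05)
q=P[m]; print(m.sum(),q.min(0),q.max(0),cv2.minAreaRect(q[:,:2].astype(np.float32)*1000),r.get_obs()["tcp_pos"])
```

```text
4971 [0.62460594 0.22004067 0.012126  ] [0.66978159 0.25324297 0.03622547] ((647.8115844726562, 236.71261596679688), (44.0986213684082, 32.87725067138672), 7.6012349128723145) [0.64626499 0.16050293 0.02094424]
```

View pics/w5.png

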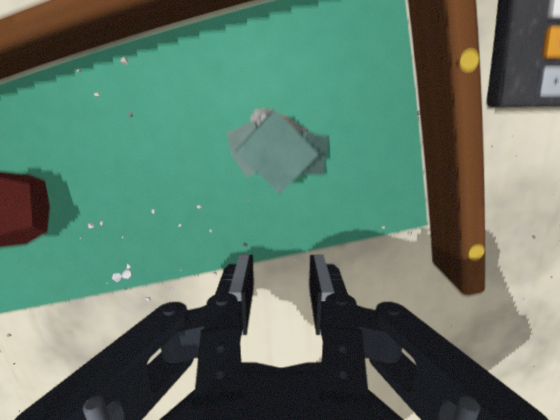

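The fluorite (277,150) is well on the panel at about (648,237) mm, and the garnet is at the left edge. Next is the barite.

Emit:
{"fn": "send_rows", "kwargs": {"deltas": [{"dx": -2,"dy": -20,"dz": 25,"rx": 0,"ry": 0,"rz": 0},{"dx": -5,"dy": -45,"dz": 55,"rx": 0,"ry": 0,"rz": 0},{"dx": -10,"dy": -70,"dz": 80,"rx": 0,"ry": 0,"rz": 0},{"dx": -17,"dy": -103,"dz": 100,"rx": 0,"ry": 0,"rz": 0},{"dx": -24,"dy": -138,"dz": 110,"rx": 0,"ry": 0,"rz": -1}], "jaw": 38}}

```text
clock: 10.7
tcp_pos: [0.623, 0.0285, 0.1344]
orientation: [2.295, 2.142, 0.005]
contact_force: [0.2, -0.2, 0.4]
grip_width: 0.0381
gripper_force: 0.0
```

Emit:
{"fn": "send_rows", "kwargs": {"deltas": [{"dx": -8,"dy": -35,"dz": 0,"rx": 0,"ry": 0,"rz": 0},{"dx": -17,"dy": -70,"dz": 0,"rx": 0,"ry": 0,"rz": 0},{"dx": -26,"dy": -105,"dz": 0,"rx": 0,"ry": 0,"rz": 0},{"dx": -34,"dy": -140,"dz": 0,"rx": 0,"ry": 0,"rz": 0},{"dx": -43,"dy": -175,"dz": 0,"rx": 0,"ry": 0,"rz": 0}]}}

```text
clock: 11.12
tcp_pos: [0.5776, -0.148, 0.1315]
orientation: [2.298, 2.141, -0.001]
contact_force: [1.3, 0.1, -0.2]
grip_width: 0.038
gripper_force: 0.0
```

Emit:
{"fn": "send_rows", "kwargs": {"deltas": [{"dx": -8,"dy": -35,"dz": 0,"rx": 0,"ry": 0,"rz": 0},{"dx": -17,"dy": -70,"dz": 0,"rx": 0,"ry": 0,"rz": 0},{"dx": -26,"dy": -105,"dz": 0,"rx": 0,"ry": 0,"rz": 0},{"dx": -34,"dy": -140,"dz": 0,"rx": 0,"ry": 0,"rz": 0},{"dx": -41,"dy": -165,"dz": 0,"rx": 0,"ry": 0,"rz": 0}]}}

```text
clock: 11.53
tcp_pos: [0.5351, -0.3151, 0.1314]
orientation: [2.301, 2.137, -0.004]
contact_force: [0.5, -0.4, -0.2]
grip_width: 0.038
gripper_force: 0.0
```

Emit:
{"fn": "send_rows", "kwargs": {"deltas": [{"dx": 0,"dy": 0,"dz": -5,"rx": 0,"ry": 0,"rz": 0},{"dx": 0,"dy": 0,"dz": -15,"rx": 0,"ry": 0,"rz": 0},{"dx": 0,"dy": 0,"dz": -30,"rx": 0,"ry": 0,"rz": 0},{"dx": 0,"dy": 0,"dz": -40,"rx": 0,"ry": 0,"rz": 0},{"dx": 0,"dy": 0,"dz": -40,"rx": 0,"ry": 0,"rz": 0}]}}

```text
clock: 11.95
tcp_pos: [0.5364, -0.3076, 0.0885]
orientation: [-2.291, -2.142, 0.002]
contact_force: [-0.0, -0.3, 0.2]
grip_width: 0.0379
gripper_force: 0.0
```

Run:
```python
from h import *
f=r.grab_frame("wrist"); cv2.imwrite("pics/w6.png",f["frame"]); o=r.get_obs()
P=cloud(f); z=P[...,2]; m=(z>.012)&(z<.045)&(abs(P[...,0]-.541)<.05)&(abs(P[...,1]+.237)<.045)
q=P[m]; print(m.sum(),q.min(0),q.max(0),cv2.minAreaRect(q[:,:2].astype(np.float32)*1000),o["tcp_pos"],o["orientation"])
```

```text
5590 [ 0.5168138  -0.26795648  0.01202863] [ 0.5743626  -0.20156205  0.03613168] ((542.3336181640625, -238.43093872070312), (67.4525146484375, 46.92133712768555), 60.702484130859375) [ 0.5371513  -0.30796516  0.08970627] [-2.29232982e+00 -2.14333641e+00  1.35501089e-03]
```

View pics/w6.png

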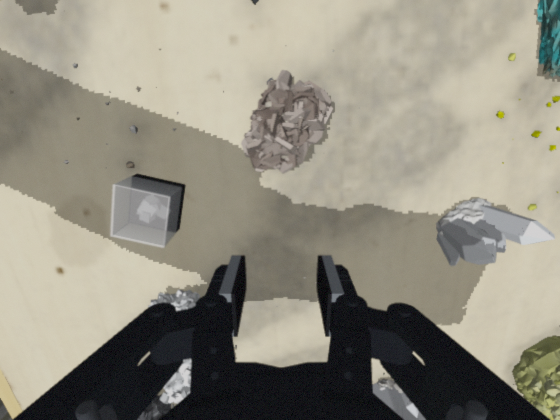

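The fork (281,290) lines up with the barite (288,120). The box (145,210) and quartz (490,230) are clear. Next I lower and sweep.

Emit:
{"fn": "send_rows", "kwargs": {"deltas": [{"dx": 0,"dy": 2,"dz": -15,"rx": 0,"ry": 0,"rz": 0},{"dx": 0,"dy": 5,"dz": -35,"rx": 0,"ry": 0,"rz": 0},{"dx": 0,"dy": 8,"dz": -55,"rx": 0,"ry": 0,"rz": 0},{"dx": 0,"dy": 8,"dz": -66,"rx": 0,"ry": 0,"rz": 0},{"dx": 0,"dy": 8,"dz": -72,"rx": 0,"ry": 0,"rz": 0}]}}

```text
clock: 12.42
tcp_pos: [0.5377, -0.3005, 0.0182]
orientation: [-2.294, -2.144, 0.001]
contact_force: [0.1, 0.5, 1.1]
grip_width: 0.0379
gripper_force: 0.0
```

Emit:
{"fn": "send_rows", "kwargs": {"deltas": [{"dx": 0,"dy": 6,"dz": 0,"rx": 0,"ry": 0,"rz": 0},{"dx": 1,"dy": 14,"dz": 0,"rx": 0,"ry": 0,"rz": 0},{"dx": 2,"dy": 22,"dz": 0,"rx": 0,"ry": 0,"rz": 0},{"dx": 2,"dy": 31,"dz": 0,"rx": 0,"ry": 0,"rz": 0},{"dx": 3,"dy": 40,"dz": 0,"rx": 0,"ry": 0,"rz": 0}]}}

```text
clock: 12.83
tcp_pos: [0.5414, -0.2606, 0.0202]
orientation: [2.295, 2.144, 0.0]
contact_force: [-1.7, -0.9, 1.6]
grip_width: 0.038
gripper_force: 0.8
```

Emit:
{"fn": "send_rows", "kwargs": {"deltas": [{"dx": 1,"dy": 10,"dz": 0,"rx": 0,"ry": 0,"rz": 0},{"dx": 1,"dy": 20,"dz": 0,"rx": 0,"ry": 0,"rz": 0},{"dx": 2,"dy": 30,"dz": 0,"rx": 0,"ry": 0,"rz": 0},{"dx": 3,"dy": 41,"dz": 0,"rx": 0,"ry": 0,"rz": 0},{"dx": 4,"dy": 52,"dz": 0,"rx": 0,"ry": 0,"rz": 0}]}}

```text
clock: 13.25
tcp_pos: [0.5455, -0.2085, 0.0195]
orientation: [2.296, 2.144, 0.0]
contact_force: [1.2, -2.8, 2.0]
grip_width: 0.0379
gripper_force: 1.1
```

```bash
sed -i 's/^q=P\[m\]/cv2.imwrite("pics\/near.png",f["frame"]);q=P[m]/' near.py; python3 near.py; cp pics/near.png pics/w7.png
```

```text
12042 ((557.7582397460938, -183.68197631835938), (77.93133544921875, 56.13395309448242), 53.29011154174805) [ 0.51319646 -0.20301555  0.01300377] [ 0.59029842 -0.14508522  0.04999193]
[ 0.5459598  -0.20501638  0.01938859] [-0.05487752  2.61260787  0.35583552]
```

View pics/w7.png

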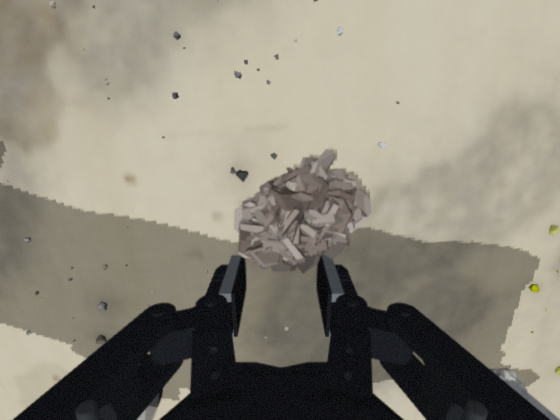

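The barite (300,215) rests against both fingers, about 10 mm to the right of the fork axis. I'll keep sweeping.

Emit:
{"fn": "send_rows", "kwargs": {"deltas": [{"dx": 1,"dy": 12,"dz": 0,"rx": 0,"ry": 0,"rz": 0},{"dx": 2,"dy": 25,"dz": 0,"rx": 0,"ry": 0,"rz": 0},{"dx": 2,"dy": 38,"dz": 0,"rx": 0,"ry": 0,"rz": 0},{"dx": 3,"dy": 51,"dz": 0,"rx": 0,"ry": 0,"rz": 0},{"dx": 3,"dy": 64,"dz": 0,"rx": 0,"ry": 0,"rz": 0}]}}

```text
clock: 13.72
tcp_pos: [0.5483, -0.1436, 0.0193]
orientation: [-2.295, -2.145, -0.0]
contact_force: [-0.2, -1.6, 1.0]
grip_width: 0.0378
gripper_force: 0.7
```

Emit:
{"fn": "send_rows", "kwargs": {"deltas": [{"dx": 1,"dy": 13,"dz": 0,"rx": 0,"ry": 0,"rz": 0},{"dx": 2,"dy": 26,"dz": 0,"rx": 0,"ry": 0,"rz": 0},{"dx": 2,"dy": 39,"dz": 0,"rx": 0,"ry": 0,"rz": 0},{"dx": 3,"dy": 52,"dz": 0,"rx": 0,"ry": 0,"rz": 0},{"dx": 3,"dy": 65,"dz": 0,"rx": 0,"ry": 0,"rz": 0}]}}

```text
clock: 14.13
tcp_pos: [0.5513, -0.0789, 0.0193]
orientation: [2.296, 2.144, 0.0]
contact_force: [-0.1, -1.4, 0.6]
grip_width: 0.0382
gripper_force: 0.6
```

Emit:
{"fn": "send_rows", "kwargs": {"deltas": [{"dx": 1,"dy": 13,"dz": 0,"rx": 0,"ry": 0,"rz": 0},{"dx": 2,"dy": 26,"dz": 0,"rx": 0,"ry": 0,"rz": 0},{"dx": 2,"dy": 39,"dz": 0,"rx": 0,"ry": 0,"rz": 0},{"dx": 3,"dy": 52,"dz": 0,"rx": 0,"ry": 0,"rz": 0},{"dx": 3,"dy": 65,"dz": 0,"rx": 0,"ry": 0,"rz": 0}]}}

```text
clock: 14.55
tcp_pos: [0.5543, -0.014, 0.0193]
orientation: [2.296, 2.144, 0.0]
contact_force: [0.1, -0.8, 0.0]
grip_width: 0.0383
gripper_force: 0.6
```

Emit:
{"fn": "send_rows", "kwargs": {"deltas": [{"dx": 1,"dy": 13,"dz": 0,"rx": 0,"ry": 0,"rz": 0},{"dx": 2,"dy": 26,"dz": 0,"rx": 0,"ry": 0,"rz": 0},{"dx": 2,"dy": 39,"dz": 0,"rx": 0,"ry": 0,"rz": 0},{"dx": 3,"dy": 52,"dz": 0,"rx": 0,"ry": 0,"rz": 0},{"dx": 3,"dy": 65,"dz": 0,"rx": 0,"ry": 0,"rz": 0}]}}

```text
clock: 14.97
tcp_pos: [0.5573, 0.051, 0.0193]
orientation: [2.296, 2.144, 0.0]
contact_force: [0.9, -1.4, -0.4]
grip_width: 0.0378
gripper_force: 0.6
```

```bash
python3 near.py; cp pics/near.png pics/w8.png
```

```text
11877 ((569.2872924804688, 76.29568481445312), (77.87469482421875, 55.986995697021484), 54.396026611328125) [0.52499639 0.05681655 0.01300308] [0.60217754 0.11472444 0.04999994]
[0.55728727 0.05481545 0.01941715] [0.01988265 3.40864262 0.50434503]
```

View pics/w8.png

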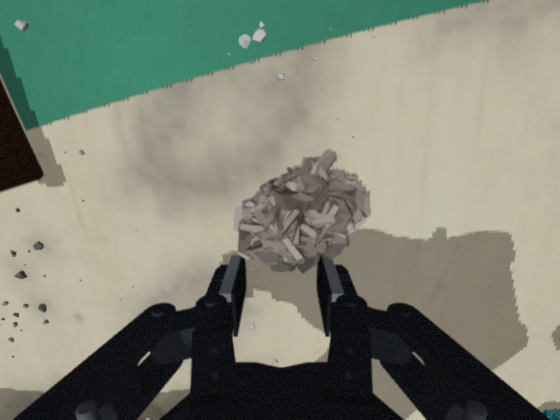

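The barite (305,212) is still seated and approaching the panel edge. Two more pushes should bring it in.

Emit:
{"fn": "send_rows", "kwargs": {"deltas": [{"dx": 0,"dy": 13,"dz": 0,"rx": 0,"ry": 0,"rz": 0},{"dx": 1,"dy": 26,"dz": 0,"rx": 0,"ry": 0,"rz": 0},{"dx": 1,"dy": 39,"dz": 0,"rx": 0,"ry": 0,"rz": 0},{"dx": 2,"dy": 52,"dz": 0,"rx": 0,"ry": 0,"rz": 0},{"dx": 2,"dy": 65,"dz": 0,"rx": 0,"ry": 0,"rz": 0}]}}

```text
clock: 15.43
tcp_pos: [0.5593, 0.1161, 0.0193]
orientation: [-2.296, -2.144, -0.0]
contact_force: [0.5, -1.6, 0.3]
grip_width: 0.0379
gripper_force: 0.6
```

Emit:
{"fn": "send_rows", "kwargs": {"deltas": [{"dx": 0,"dy": 13,"dz": 0,"rx": 0,"ry": 0,"rz": 0},{"dx": 1,"dy": 26,"dz": 0,"rx": 0,"ry": 0,"rz": 0},{"dx": 1,"dy": 39,"dz": 0,"rx": 0,"ry": 0,"rz": 0},{"dx": 1,"dy": 51,"dz": 0,"rx": 0,"ry": 0,"rz": 0},{"dx": 1,"dy": 60,"dz": 0,"rx": 0,"ry": 0,"rz": 0}]}}

```text
clock: 15.85
tcp_pos: [0.56, 0.1767, 0.0193]
orientation: [-2.295, -2.145, -0.001]
contact_force: [0.1, -1.4, 0.2]
grip_width: 0.0381
gripper_force: 0.6
```

Emit:
{"fn": "send_rows", "kwargs": {"deltas": [{"dx": 0,"dy": 4,"dz": 0,"rx": 0,"ry": 0,"rz": 0},{"dx": 0,"dy": 3,"dz": 0,"rx": 0,"ry": 0,"rz": 0},{"dx": 0,"dy": -4,"dz": 0,"rx": 0,"ry": 0,"rz": 0},{"dx": -1,"dy": -16,"dz": 0,"rx": 0,"ry": 0,"rz": 0},{"dx": -2,"dy": -40,"dz": 0,"rx": 0,"ry": 0,"rz": 0}]}}

```text
clock: 16.27
tcp_pos: [0.5581, 0.1355, 0.0194]
orientation: [-2.293, -2.147, -0.002]
contact_force: [0.4, -0.6, 0.0]
grip_width: 0.0378
gripper_force: 0.0
```

Emit:
{"fn": "send_rows", "kwargs": {"deltas": [{"dx": 0,"dy": -20,"dz": 20,"rx": 0,"ry": 0,"rz": 0},{"dx": 0,"dy": -45,"dz": 50,"rx": 0,"ry": 0,"rz": 0},{"dx": 0,"dy": -70,"dz": 80,"rx": 0,"ry": 0,"rz": 0},{"dx": 0,"dy": -105,"dz": 100,"rx": 0,"ry": 0,"rz": 0},{"dx": 0,"dy": -140,"dz": 110,"rx": 0,"ry": 0,"rz": 0}]}}

```text
clock: 16.68
tcp_pos: [0.559, -0.0084, 0.1323]
orientation: [2.295, 2.141, 0.005]
contact_force: [1.1, -0.3, -1.1]
grip_width: 0.0376
gripper_force: 0.0
```

Emit:
{"fn": "send_rows", "kwargs": {"deltas": [{"dx": 0,"dy": -20,"dz": 20,"rx": 0,"ry": 0,"rz": 0},{"dx": 0,"dy": -40,"dz": 40,"rx": 0,"ry": 0,"rz": 0},{"dx": 0,"dy": -50,"dz": 60,"rx": 0,"ry": 0,"rz": 0},{"dx": 0,"dy": -50,"dz": 70,"rx": 0,"ry": 0,"rz": 0},{"dx": 0,"dy": -50,"dz": 70,"rx": 0,"ry": 0,"rz": 0}]}}

```text
clock: 17.1
tcp_pos: [0.559, -0.0573, 0.2015]
orientation: [2.298, 2.138, 0.004]
contact_force: [1.4, 0.7, -0.2]
grip_width: 0.0381
gripper_force: 0.0
```

Run:
```python
from h import *
g=r.grab_frame("top"); P=cloud(g); z=P[...,2]
cv2.imwrite("pics/t9.png",cv2.resize(g["frame"][90:300,125:405],(784,588),interpolation=cv2.INTER_CUBIC))
o=np.array([572,220.]); ex=np.array([.975,.22]); ey=np.array([-.22,.975])
L=(P[...,:2]*1000-o); lx=L@ex; ly=L@ey
m=((z>.012)&(z<.06)&(abs(lx)<140)&(ly>-100)&(ly<65)).astype(np.uint8)
n,l,s,cc=cv2.connectedComponentsWithStats(m)
for i in range(1,n):
    if s[i,4]>30: print(s[i,4],"local",lx[l==i].min().round(),lx[l==i].max().round(),ly[l==i].min().round(),ly[l==i].max().round())
f=np.load("top0.npy",allow_pickle=True).item(); P0=cloud(f)
for nm,(u,v) in dict(slab=(407,213),quartz=(485,243),calc=(532,352),box=(472,354),yel=(396,384),pur=(343,210)).items():
    u,v=int(u/1.4),int(v/1.4); out=[]
    for Q in(P0,P):
        w=Q[v-22:v+23,u-42:u+43] if nm in("slab","calc") else Q[v-18:v+19,u-18:u+19]
        k=w[(w[...,2]>.008)&(w[...,2]<.1)]; out.append((np.median(k,0)*1000).round())
    print(nm,*out)
```

```text
108 local 15.0 140.0 58.0 65.0
119 local 55.0 98.0 -18.0 14.0
253 local -37.0 31.0 -32.0 19.0
153 local -83.0 -45.0 -13.0 27.0
slab [ 745. -154.   29.] [ 748. -157.   30.]
quartz [ 676. -315.   36.] [ 677. -314.   36.]
calc [ 440. -415.   37.] [ 441. -415.   37.]
box [ 440. -286.   34.] [ 440. -287.   34.]
yel [ 378. -129.   29.] [ 379. -138.   29.]
pur [746. -13.  28.] [756. -13.  30.]
```

View pics/t9.png

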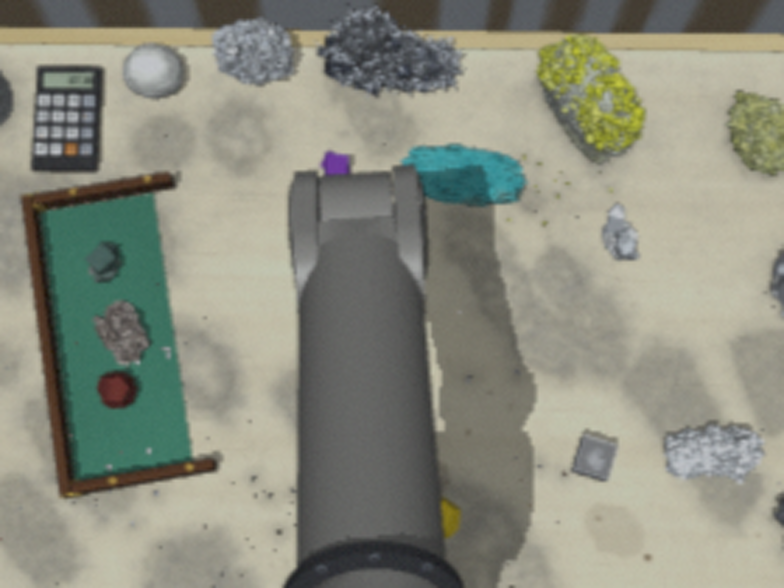

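All three stones lie well inside the panel: fluorite (103,260), barite (124,332) and garnet (116,388), each about 45 mm past the front edge. The other pieces are where they were. The apparent shifts of the slab and the two look-alikes come from the arm covering part of them. The gripper is clear, so I'm handing in.

```bash
python3 -c "
from bench import r
print(r.hand_in())"
```

```text
the job is handed in; nothing more can be done
None
```

The garnet, fluorite and barite were swept with the fingertips onto the green panel inside the frame, the other pieces and look-alikes were left where they were, and the job was handed in at about 17 s of the 72 s allowed.

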